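# Put the engraved silver into its fitted cradles

## Task

The engraved silver is finished: put each box and the beaker upright into the wooden cradle whose recess has its outline, and the two casters into the two-cell case, one in each cell. Every piece must stand fully down on the lining; keep the pieces upright all the way, and set them down gently rather than dropping them.

Things in the scene. Friction and masses are not known exactly. Their poses are not given: they have to be found in the camera images.
- beaker: Silver beaker, round, open at the top, 75 mm tall, 55 to 56 mm outside diameter, wall 3 mm; about 0.18 kg. Stands upright. Origin: centre of its underside; z up along its axis.
- square_box: Closed silver box, square in plan, 46 by 46 mm and 46 mm tall, plain upright sides; about 0.2 kg. Origin: centre of its underside; x and y along its sides, z up.
- oblong_box: Closed silver box, oblong in plan, 84 mm long (x), 36 mm wide (y), 42 mm tall, plain upright sides; about 0.22 kg. Origin: centre of its underside; z up.
- caster_a: Silver caster (shaker), round, 80 mm tall, 38 mm diameter, straight-sided from 20 to 66 mm above its foot, domed pierced top; about 0.13 kg. One of two identical casters. Stands upright. Origin: centre of its underside; z up along its axis.
- caster_b: Silver caster (shaker), round, 80 mm tall, 38 mm diameter, straight-sided from 20 to 66 mm above its foot, domed pierced top; about 0.13 kg. The other of two identical casters. Stands upright. Origin: centre of its underside; z up along its axis.
- round_cradle: Fixed dark wooden cradle block, 112 (x) by 82 (y) by 15 mm high, lined grey, with one round (72 mm diameter) recess in its middle, 9 mm deep (recess floor 6 mm above the table). Same outside as the other two cradles; only the recess differs. Origin: centre of its underside, below the recess's centre; z up.
- square_cradle: Fixed dark wooden cradle block, 112 (x) by 82 (y) by 15 mm high, lined grey, with one square (62 by 62 mm, sides along x and y) recess in its middle, 9 mm deep (recess floor 6 mm above the table). Same outside as the other two cradles; only the recess differs. Origin: centre of its underside, below the recess's centre; z up.
- oblong_cradle: Fixed dark wooden cradle block, 112 (x) by 82 (y) by 15 mm high, lined grey, with one oblong (100 mm along x by 52 mm along y) recess in its middle, 9 mm deep (recess floor 6 mm above the table). Same outside as the other two cradles; only the recess differs. Origin: centre of its underside, below the recess's centre; z up.
- two_cell_case: Fixed open dark wooden case, 66 (x) by 126 (y) by 26 mm high, walls 5 mm, split by one 4 mm divider (as high as the walls) into two cells of 56 by 56 mm side by side along y: cell centres at y = +30 and -30 mm. Cell floors 5 mm above the table, lined grey. Origin: centre of its underside; z up.

How it is judged (in metres and radians):
At the end, for the whole second after the job is handed in: Beaker, square box and oblong box in the cradles of their outline, one caster in each cell of the case: each within 13 mm of its recess's or cell's centre, standing on the floor of it (underside below 10 mm), upright within 0.12 rad, released and at rest (horizontal distance between beaker and round_cradle below 0.013 m and z of beaker in the frame of round_cradle below 0.01 m and horizontal distance between square_box and square_cradle below 0.013 m and z of square_box in the frame of square_cradle below 0.01 m and horizontal distance between oblong_box and oblong_cradle below 0.013 m and z of oblong_box in the frame of oblong_cradle below 0.01 m and ((x of caster_a in the frame of two_cell_case between -0.013 and 0.013 m and y of caster_a in the frame of two_cell_case between 0.017 and 0.043 m and z of each of caster_a, caster_b in the frame of two_cell_case below 0.01 m and x of caster_b in the frame of two_cell_case between -0.013 and 0.013 m and y of caster_b in the frame of two_cell_case between -0.043 and -0.017 m) or (x of caster_a in the frame of two_cell_case between -0.013 and 0.013 m and y of caster_a in the frame of two_cell_case between -0.043 and -0.017 m and z of each of caster_a, caster_b in the frame of two_cell_case below 0.01 m and x of caster_b in the frame of two_cell_case between -0.013 and 0.013 m and y of caster_b in the frame of two_cell_case between 0.017 and 0.043 m)) and angle between each of beaker, square_box, oblong_box, caster_a, caster_b's own z axis and vertical below 0.12 rad and linear speed of each of beaker, square_box, oblong_box, caster_a, caster_b below 0.02 m/s); the robot touches nothing.
It fails at once if a silver piece is tipped over (more than 0.8 rad) (angle between any of beaker, square_box, oblong_box, caster_a, caster_b's own z axis and vertical above 0.8 rad).
It fails at once if a silver piece is dropped or thrown (faster than 0.75 m/s while the fingers do not touch it, a fall of about 30 mm) ((contact force between beaker and the fingers below 0.01 N and linear speed of beaker above 0.75 m/s) or (contact force between square_box and the fingers below 0.01 N and linear speed of square_box above 0.75 m/s) or (contact force between oblong_box and the fingers below 0.01 N and linear speed of oblong_box above 0.75 m/s) or (contact force between caster_a and the fingers below 0.01 N and linear speed of caster_a above 0.75 m/s) or (contact force between caster_b and the fingers below 0.01 N and linear speed of caster_b above 0.75 m/s)).
It also fails if it takes over 120 s, if anything falls off the work surface, if the arm or the gripper's body presses on something with over 40 N, if the wrist force passes 120 N, or if a joint passes its speed limit or range.

## Robot

A 6-joint arm with a two-finger parallel gripper is mounted at the origin on the work surface. World frame = base frame: x ahead of the robot, y to its left, z up, the work surface at z = 0. Lengths are in m, angles in degrees, forces in N, time in s.
With the tool pointing down it reaches from about 0.4 to 0.825 m from the base axis. Payload 7 kg.
Tool frame: the origin (TCP) lies midway between the tips of the shut fingers; the grasp point (between the pads) lies 19 mm behind it; z points along the fingers, y is the direction in which the jaws open and shut (so a half turn about z gives the same grasp; the last joint's range is limited). The gripper opens to 88 mm and grips with 3 to 60 N. Pads are 19 mm wide; open, the fingers measure 130 mm over their backs; the gripper's body (78 mm by 193 mm) begins 47 mm behind the grasp point.
Start: joints at [-56.087, 20.546, 0.682, 0, -70.136, -16.507], TCP at [0.202, -0.644, 0.227] pointing down, gripper open.
Joint ranges: [-176.03, 176.03], [-82.01, 121.73], [-58.28, 71.71], [-173.87, 95.51], [-174.79, -0.11], [-173.66, 173.66]. Speed limits (degrees/s): [136.94, 136.94, 172.46, 180, 180, 180].

## Interface

Orientations are given as [roll, pitch, yaw] about the fixed x, y, z axes, in that order (R = Rz(yaw) Ry(pitch) Rx(roll)).
In Python, from plant import r gives the robot as it stands. The module is installed in compiled form; this text tells all that it offers.
- The arm moves only by the tool send_rows, never from a script. Its argument "motion" is a list of rows, each an object with "travel": the shift along the tool's x, y, z in m, a list of three; "spin": the turn about the tool's z in degrees. In form: [{"travel": [tx, ty, tz], "spin": spin}, ...]. A call has 1 to 5 rows; each row shifts and turns the pose as measured when the row begins, along the tool's axes as they then stand; what a row does not reach is not made up. A row lasts 1/12 s, in which the tool goes at most 41.7 mm and 7.16 degrees, less where a joint would pass 70% of its speed; a pose out of reach is approached as far as the arm can. A call is refused whole if a number of a shift passes 0.0417 or a number of a turn 7.16, either way. A call with a gripper value outside its range is refused whole. "gripper" is the gripper command: -1 is shut, 1 is fully open, values between are in proportion, set as the call begins (left out, the last holds). The fingers move at their own pace and stop on an object; "squeeze" is the grip in N (left out, the last holds). Time passes only in rows, so rows that do not move let the fingers close. It gives the time, the measured TCP pose, the force and the opening at its end, in the units of the state.
- r.get_state(): the state, without advancing time (a new reading comes with each control period).
- r.capture(name): name is "side" or "top" or "wrist"; returns (picture, depth): 420x560x3 uint8, blue, green, red; 420x560 float32, m along the optical axis (not along the pixel's ray), 0 where there is no reading.
- r.get_calibration(name): a dict with "fov_y" (degrees; the focal length in pixels is half the picture's height over the tangent of half this angle, whatever the lens; pixels are square), "cx", "cy" (the principal point, pixels), "origin" and "orientation" of the camera in the world. Camera axes: x right, y down, z forward; pixel columns grow to the right and rows downward; lengths in m; the calibration is good to about 2 mm. A picture is of the moment at which its call begins: read the wrist's pose just before it. get_calibration takes no time and is no camera call; for the wrist camera it gives the pose at the moment of the call.
- r.close_job(): hands the job in, once; it reports no verdict.
Trained networks look in the newest picture that a camera, given by its name, has taken for a name from the list of things; names that differ only in an ending like _2 or _b are one class to them, and where a whole thing is asked for, a point or a joint stands for the part that bears it (a point fixed in the world has none). Each returns a list of dicts, best first, with "conf" (0 to 1); they miss things now and then, are a little off and sometimes report something else, mostly with a low value. They report only what shows in the picture. A call takes as long as a camera call.
- r.boxes_of(camera, target): "at" ([x, y, z] in m, in the coordinates of the camera as it stood for that picture, good to about 4 mm: the middle of the surface that is visible of it).
- r.pinpoint(camera, target): "at" ([x, y, z] in m, in the coordinates of the camera as it stood for that picture, good to about 4 mm: a listed point, or the origin of a listed thing).
The state is a dict: "time_s": time; "joints": joint angles; "qd": joint speeds; "joint_torque": joint torques, N m; "tcp_pos": TCP position; "eef_rot": TCP orientation; "contact_force": force on the tool from outside, world axes, zero at the start; "moment": the same for the moment, N m; "gripper_width": finger opening in m.
Only numpy, scipy, OpenCV 4.12 (cv2) and the standard library are available. Lean on these libraries where they do the work, as an engineer would, in place of code of your own. Each camera call takes 0.05 s, during which the arm holds its last target. There are 200 camera calls.

## Working session

There is one attempt and no reset: what is moved stays moved. The work goes in short steps, Python scripts to look and compute and a tool call to move; the robot and the scene stay as the last step left them, time stands still between calls to the robot, and variables do not carry over. Pictures are saved under pics/ and viewed, about 12 in all and at most 16, crops included, and the job is handed in when it is done.

Besides the shell and the picture viewer there is one more tool, called after "Request:" as name(argument=value, ...), one argument or row to a line, values as JSON. send_rows: Moves the arm, as the interface text tells. Its arguments: {"type":"object","properties":{"motion":{"type":"array"},"gripper":{"type":"number"},"squeeze":{"type":"number"}},"required":["motion"]}

```bash
mkdir -p pics; cat > h.py <<'E'
import numpy as np, cv2
from scipy.spatial.transform import Rotation as R
from plant import r
def cal(n):
    c=r.get_calibration(n); return c
def rot(o):
    o=np.array(o)
    return o if o.shape==(3,3) else R.from_euler('xyz',o,degrees=True).as_matrix()
def snap(n,f=None):
    c=cal(n); p,d=r.capture(n)
    if f: cv2.imwrite('pics/'+f,p)
    return c,p,d
def w(c,p): return rot(c['orientation'])@np.array(p)+np.array(c['origin'])
def cloud(c,d):
    f=d.shape[0]/2/np.tan(np.radians(c['fov_y'])/2)
    v,u=np.indices(d.shape)
    P=np.stack([(u-c['cx'])/f*d,(v-c['cy'])/f*d,d],-1)
    return P@rot(c['orientation']).T+np.array(c['origin'])
E
python3 - <<'E'
from h import *
print(r.get_state())
for n in ['top','side']:
    c,p,d=snap(n,n+'0.png'); print(n,c)
    for t in ['beaker','square_box','oblong_box','caster_a','round_cradle','square_cradle','oblong_cradle','two_cell_case']:
        for q in r.pinpoint(n,t)[:3]: print(t,round(q['conf'],2),w(c,q['at']).round(3))
    np.savez(n+'0.npz',p=p,d=d,X=cloud(c,d))
E
```

```text
{'time_s': 0.0, 'joints': array([-5.60850392e+01,  2.05907152e+01,  6.32581983e-01, -1.98944075e-02,
       -7.01361467e+01, -1.65084800e+01]), 'qd': array([ 0.03548693, -0.04437949, -0.03850429,  0.028001  , -0.09266627,
        0.04940423]), 'joint_torque': array([-1.22120608e-03, -5.82712984e+01,  2.93060410e+01,  6.99737281e+00,
        6.74759751e-03, -2.09636501e-04]), 'tcp_pos': array([ 0.20176189, -0.64361391,  0.22562248]), 'eef_rot': array([ 1.79904292e+02, -8.86185311e-03, -1.62600287e+02]), 'contact_force': array([ 0.09524924, -0.03491797,  0.88385615]), 'moment': array([-0.00437056, -0.01937059, -0.00155688]), 'gripper_width': 0.08772789842263216}
top {'fov_y': 48.23555208943932, 'cx': 278.20893360726217, 'cy': 212.44208557900595, 'origin': array([0.36089854, 0.00533544, 1.08345282]), 'orientation': array([-171.76459276,    0.60442077,  -90.0320538 ])}
beaker 0.57 [0.451 0.164 0.001]
square_box 0.97 [ 0.481 -0.001  0.002]
caster_a 0.62 [0.373 0.306 0.002]
caster_a 0.6 [ 0.444 -0.16  -0.002]
round_cradle 0.65 [ 0.655 -0.162  0.001]
square_cradle 0.77 [ 0.509 -0.401  0.003]
oblong_cradle 0.69 [0.657 0.135 0.003]
two_cell_case 0.58 [0.517 0.412 0.002]
side {'fov_y': 47.538115956182494, 'cx': 271.35513586272697, 'cy': 210.10234090072635, 'origin': array([0.40198156, 1.24742208, 0.74173885]), 'orientation': array([-119.13267236,   -0.96779483, -175.38583774])}
beaker 0.94 [ 0.451  0.165 -0.002]
beaker 0.36 [ 0.442 -0.155 -0.002]
square_box 0.64 [0.479 0.    0.001]
oblong_box 0.57 [ 0.347 -0.305  0.002]
caster_a 0.81 [ 0.371  0.304 -0.003]
caster_a 0.6 [ 0.443 -0.155 -0.001]
round_cradle 0.7 [ 0.652 -0.165 -0.001]
round_cradle 0.37 [ 0.441 -0.154 -0.003]
square_cradle 0.78 [ 0.508 -0.403  0.002]
oblong_cradle 0.65 [0.656 0.134 0.001]
```

View pics/top0.png

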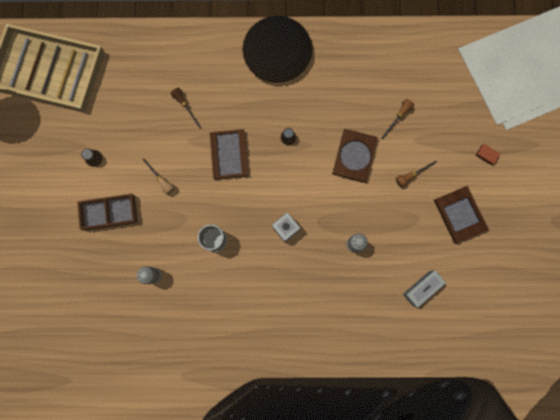

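```bash
python3 - <<'E'
from h import *
z=np.load('top0.npz');X=z['X'];d=z['d']
print('valid',(d>0).mean())
f=210/np.tan(np.radians(48.2355/2))
def fit(name,c,rad,lo,hi):
    m=(d>0)&(np.hypot(X[...,0]-c[0],X[...,1]-c[1])<rad)&(X[...,2]>lo)&(X[...,2]<hi)
    P=X[m]; 
    if len(P)<10: print(name,'few',len(P));return
    (a,b),s,an=cv2.minAreaRect((P[:,:2]*1000).astype(np.float32))
    print(name,len(P),'c',round(a,1),round(b,1),'size',np.round(s,1),'ang',round(an,1),'z',np.median(P[:,2]).round(4), 'mean',P[:,:2].mean(0).round(4))
fit('beaker',(.451,.164),.06,.065,.09)
fit('sq',(.481,0),.05,.036,.06)
fit('obl',(.347,-.305),.07,.032,.06)
fit('ca',(.373,.306),.05,.06,.1)
fit('cb',(.444,-.158),.05,.06,.1)
for n,c in dict(round=(.655,-.163),square=(.509,-.402),oblong=(.657,.135)).items(): fit(n,c,.08,.011,.03)
fit('case',(.517,.412),.08,.02,.04)
E
```

```text
valid 0.9960756802721088
beaker 144 c 454.1 162.4 size [55.3 53. ] ang 46.0 z 0.0756 mean [0.4545 0.163 ]
sq 436 c 479.6 -0.9 size [46.3 46.2] ang 38.6 z 0.048 mean [ 0.4791 -0.0008]
obl 688 c 343.6 -306.5 size [37.2 84.8] ang 39.5 z 0.0437 mean [ 0.3437 -0.3049]
ca 253 c 372.5 301.5 size [34.3 36.5] ang 0.5 z 0.0755 mean [0.3724 0.2995]
cb 243 c 442.8 -158.2 size [36.5 34.8] ang 87.9 z 0.0756 mean [ 0.4426 -0.1571]
round 1048 c 651.3 -169.7 size [ 94.6 116.3] ang 74.9 z 0.0165 mean [ 0.6509 -0.1636]
square 1148 c 511.3 -404.0 size [111.8  85.3] ang 22.9 z 0.0165 mean [ 0.5104 -0.4034]
oblong 832 c 655.9 132.9 size [113.5  82.4] ang 5.4 z 0.0163 mean [0.6557 0.1331]
case 539 c 518.2 410.2 size [ 67.1 128.8] ang 8.5 z 0.0269 mean [0.5176 0.4117]
```

The top view shows all five pieces, the three cradles (oblong at 229,155, round at 355,155, square at 460,214) and the case at (108,212). The networks and the depth agree. Next I fit the recesses and write a planning helper.

```bash
cat >> h.py <<'E'
def plan(x,y,z,yaw=None,step=.04):
    s=r.get_state(); p=s['tcp_pos']; M=R.from_euler('xyz',s['eef_rot'],degrees=True).as_matrix()
    psi=s['eef_rot'][2]; 
    sp=0
    if yaw is not None: sp=-((yaw-psi+180)%360-180)
    t=M.T@(np.array([x,y,z])-p); a=np.radians(sp)
    t2=R.from_euler('z',-sp,degrees=True).apply(t)
    n=int(np.ceil(np.linalg.norm(t)/step)); 
    print('t',s['time_s'],'tcp',p.round(4),'rot',s['eef_rot'].round(1),'j',s['joints'].round(0),'w',round(s['gripper_width'],4),'F',s['contact_force'].round(1))
    print('spin',round(sp,1),'rows',round(abs(sp)/7,1),'travel after spin',t2.round(4),'rows',n,'each',(t2/max(n,1)).round(4))
E
python3 - <<'E'
from h import *
z=np.load('top0.npz');X=z['X'];d=z['d']
for n,c,h in [('round',(.655,-.163),.0165),('square',(.509,-.402),.0165),('oblong',(.657,.135),.0165),('case',(.518,.411),.027)]:
    if n=='case': cs=[(np.array(c)+s*.03*np.array([np.cos(np.radians(98.5)),np.sin(np.radians(98.5))]),.04) for s in(1,-1)]
    else: cs=[(c,.055 if n=='oblong' else .043)]
    for cc,rad in cs:
        m=((np.hypot(X[...,0]-cc[0],X[...,1]-cc[1])<rad)&(X[...,2]<.0125)&(X[...,2]>.004)).astype(np.uint8)
        m=cv2.morphologyEx(m,cv2.MORPH_OPEN,np.ones((5,5)))
        k,l,st,ce=cv2.connectedComponentsWithStats(m); i=1+st[1:,4].argmax(); P=X[l==i]
        print(n,len(P),'mean',P.mean(0).round(4),cv2.minAreaRect((P[:,:2]*1000).astype(np.float32)))
    if n=='round': 
        m=(np.hypot(X[...,0]-c[0],X[...,1]-c[1])<.08)&(abs(X[...,2]-h)<.003); 
plan(.344,-.305,.2,129.5)
E
```

```text
round 500 mean [ 0.6497 -0.1646  0.0083] ((647.41357421875, -166.70684814453125), (57.01802444458008, 68.6925277709961), 6.525936126708984)
square 511 mean [ 0.5081 -0.4076  0.0084] ((510.7943115234375, -407.0751953125), (58.766048431396484, 58.243438720703125), 22.210962295532227)
oblong 693 mean [0.6559 0.1352 0.0083] ((657.666748046875, 134.48721313476562), (98.60179901123047, 49.970462799072266), 5.882237911224365)
case 266 mean [0.516  0.4521 0.0073] ((515.8538208007812, 450.7176513671875), (48.254676818847656, 39.4728889465332), 8.660812377929688)
case 259 mean [0.5216 0.3787 0.0074] ((523.9981689453125, 378.52642822265625), (55.607460021972656, 37.304786682128906), 27.616209030151367)
t 0.9 tcp [ 0.2019 -0.6441  0.2266] rot [ 180.     0.  -162.6] j [-56.  21.   1.  -0. -70. -17.] w 0.0877 F [-0.1 -0.6 -0.2]
spin 67.9 rows 9.7 travel after spin [0.1712 0.3253 0.0266] rows 10 each [0.0171 0.0325 0.0027]
```

Request:
send_rows(
  motion=[
    {"travel": [0, 0, 0], "spin": 6.8},
    {"travel": [0, 0, 0], "spin": 6.8},
    {"travel": [0, 0, 0], "spin": 6.8},
    {"travel": [0, 0, 0], "spin": 6.8},
    {"travel": [0, 0, 0], "spin": 6.8},
  ],
  gripper=1,
  squeeze=20,
)

```text
time_s: 1.32
tcp_pos: [0.2019, -0.6441, 0.2267]
eef_rot: [-180.0, 0.0, 162.2]
contact_force: [1.2, 0.4, 0.5]
gripper_width: 0.0877
```

Request:
send_rows(
  motion=[
    {"travel": [0, 0, 0], "spin": 6.8},
    {"travel": [0, 0, 0], "spin": 6.8},
    {"travel": [0, 0, 0], "spin": 6.8},
    {"travel": [0, 0, 0], "spin": 6.8},
    {"travel": [0, 0, 0], "spin": 6.8},
  ],
)

```text
time_s: 1.73
tcp_pos: [0.2019, -0.6441, 0.2267]
eef_rot: [-180.0, 0.0, 126.4]
contact_force: [-0.3, 0.0, 0.1]
gripper_width: 0.0875
```

Request:
send_rows(
  motion=[
    {"travel": [0.017, 0.0325, 0], "spin": 0},
    {"travel": [0.017, 0.0325, 0], "spin": 0},
    {"travel": [0.017, 0.0325, 0], "spin": 0},
    {"travel": [0.017, 0.0325, 0], "spin": 0},
    {"travel": [0.017, 0.0325, 0], "spin": 0},
  ],
)

```text
time_s: 2.15
tcp_pos: [0.2823, -0.4796, 0.2234]
eef_rot: [-179.9, -0.1, 125.4]
contact_force: [1.3, 0.6, 0.0]
gripper_width: 0.0877
```

Request:
send_rows(
  motion=[
    {"travel": [0.017, 0.0325, 0], "spin": 0},
    {"travel": [0.017, 0.0325, 0], "spin": 0},
    {"travel": [0.017, 0.0325, 0], "spin": 0},
    {"travel": [0.017, 0.0325, 0], "spin": 0},
    {"travel": [0, 0, 0], "spin": 0},
  ],
)

```text
time_s: 2.57
tcp_pos: [0.3527, -0.3386, 0.2246]
eef_rot: [180.0, 0.0, 125.5]
contact_force: [-0.0, -0.4, 0.2]
gripper_width: 0.0875
```

```bash
python3 - <<'E'
from h import *
plan(.344,-.305,.2,129.5)
c,p,d=snap('wrist','w1.png')
X=cloud(c,d); m=(d>0)&(X[...,2]>.034)&(X[...,2]<.06)
k,l,st,ce=cv2.connectedComponentsWithStats(m.astype(np.uint8))
for i in range(1,k):
    if st[i,4]>400:
        P=X[l==i]; print(len(P),P.mean(0).round(4),cv2.minAreaRect((P[:,:2]*1000).astype(np.float32)))
E
```

```text
t 2.5667 tcp [ 0.3527 -0.3386  0.2246] rot [180.    0.  125.5] j [ -21.    3.  -22.   -0.  -65. -124.] w 0.0875 F [-0.  -0.4  0.2]
spin -4.0 rows 0.6 travel after spin [0.0315 0.0147 0.0246] rows 2 each [0.0157 0.0073 0.0123]
612 [ 0.4332 -0.1681  0.0475] ((436.9923095703125, -166.04437255859375), (17.118270874023438, 37.77899169921875), 49.16830062866211)
3420 [ 0.3431 -0.305   0.0427] ((344.2955017089844, -306.2115173339844), (36.14549255371094, 84.25727081298828), 39.74237060546875)
```

Request:
send_rows(
  motion=[
    {"travel": [0, 0, 0], "spin": -4.1},
    {"travel": [0.016, 0.007, 0.03], "spin": 0},
    {"travel": [0.016, 0.007, 0.03], "spin": 0},
    {"travel": [0, 0, 0.03], "spin": 0},
    {"travel": [0, 0, 0], "spin": 0},
  ],
)

```text
time_s: 3.03
tcp_pos: [0.3446, -0.3077, 0.1354]
eef_rot: [179.8, 0.5, 130.0]
contact_force: [-1.3, 1.8, -0.7]
gripper_width: 0.088
```

```bash
python3 - <<'E'
from h import *
plan(.3438,-.3055,.014,129.7)
E
```

```text
t 3.0333 tcp [ 0.3446 -0.3077  0.1354] rot [179.8   0.5 130. ] j [ -17.    5.  -33.    0.  -51. -123.] w 0.088 F [-1.3  1.8 -0.7]
spin 0.3 rows 0.0 travel after spin [0.0033 0.0003 0.1214] rows 4 each [0.0008 0.0001 0.0303]
```

Request:
send_rows(
  motion=[
    {"travel": [0.002, 0, 0.03], "spin": 0},
    {"travel": [0, 0, 0.03], "spin": 0},
    {"travel": [0, 0, 0.03], "spin": 0},
    {"travel": [0, 0, 0.02], "spin": 0},
    {"travel": [0, 0, 0], "spin": 0},
  ],
)

```text
time_s: 3.45
tcp_pos: [0.3484, -0.3126, 0.0281]
eef_rot: [179.7, 1.0, 130.0]
contact_force: [-0.7, -0.2, -0.1]
gripper_width: 0.0875
```

```bash
python3 - <<'E'
from h import *
plan(.3438,-.3055,.014,129.7)
E
```

```text
t 3.45 tcp [ 0.3484 -0.3126  0.0281] rot [179.7   1.  130. ] j [ -17.   14.  -40.    1.  -35. -123.] w 0.0875 F [-0.7 -0.2 -0.1]
spin 0.3 rows 0.0 travel after spin [0.0086 0.0009 0.0139] rows 1 each [0.0086 0.0009 0.0139]
```

Request:
send_rows(
  motion=[
    {"travel": [0.008, 0.001, 0.008], "spin": 0},
    {"travel": [0, 0, 0.006], "spin": 0},
    {"travel": [0, 0, 0], "spin": 0},
  ],
)

```text
time_s: 3.7
tcp_pos: [0.3466, -0.3089, 0.0167]
eef_rot: [179.7, 1.1, 130.0]
contact_force: [0.8, -0.2, 0.9]
gripper_width: 0.0873
```

Request:
send_rows(
  motion=[
    {"travel": [0, 0, 0], "spin": 0},
    {"travel": [0, 0, 0], "spin": 0},
    {"travel": [0, 0, 0], "spin": 0},
    {"travel": [0, 0, 0], "spin": 0},
    {"travel": [0, 0, 0], "spin": 0},
  ],
  gripper=-1,
  squeeze=25,
)

```text
time_s: 4.12
tcp_pos: [0.3505, -0.3115, 0.0217]
eef_rot: [179.5, 1.5, 130.0]
contact_force: [0.7, -0.0, -0.5]
gripper_width: 0.0597
```

Request:
send_rows(
  motion=[
    {"travel": [0, 0, 0], "spin": 0},
    {"travel": [0, 0, 0], "spin": 0},
    {"travel": [0, 0, 0], "spin": 0},
  ],
)

```text
time_s: 4.37
tcp_pos: [0.351, -0.3117, 0.0224]
eef_rot: [179.5, 1.6, 130.0]
contact_force: [-2.0, -2.2, 1.1]
gripper_width: 0.0399
```

Request:
send_rows(
  motion=[
    {"travel": [0.006, 0.0, 0.008], "spin": 0},
    {"travel": [0.003, 0, 0.005], "spin": 0},
    {"travel": [0, 0, 0.001], "spin": 0},
  ],
  gripper=0.2,
)

```text
time_s: 4.62
tcp_pos: [0.3458, -0.305, 0.0081]
eef_rot: [179.5, 1.6, 130.0]
contact_force: [-0.5, -0.3, -0.4]
gripper_width: 0.0514
```

```bash
python3 - <<'E'
from h import *
plan(.3438,-.3055,.014,129.7)
E
```

```text
t 4.6167 tcp [ 0.3458 -0.305   0.0081] rot [179.5   1.6 130. ] j [ -16.   15.  -43.    1.  -30. -124.] w 0.0514 F [-0.5 -0.3 -0.4]
spin 0.3 rows 0.0 travel after spin [ 0.0008 -0.0018 -0.0059] rows 1 each [ 0.0008 -0.0018 -0.0059]
```

Request:
send_rows(
  motion=[
    {"travel": [0.0005, -0.001, -0.003], "spin": 0},
    {"travel": [0.0005, 0, 0], "spin": 0},
    {"travel": [0.0005, 0, 0], "spin": 0},
    {"travel": [0.0005, 0, 0], "spin": 0},
    {"travel": [0.0005, 0, 0], "spin": 0},
  ],
  gripper=-1,
)

```text
time_s: 5.03
tcp_pos: [0.3431, -0.3037, 0.0113]
eef_rot: [179.5, 1.6, 130.0]
contact_force: [0.7, 1.0, -1.5]
gripper_width: 0.0357
```

Request:
send_rows(
  motion=[
    {"travel": [0, 0, 0], "spin": 0},
    {"travel": [0, 0, 0], "spin": 0},
  ],
)

```text
time_s: 5.2
tcp_pos: [0.343, -0.3036, 0.0113]
eef_rot: [179.5, 1.6, 130.0]
contact_force: [1.7, -0.6, -1.4]
gripper_width: 0.0357
```

Request:
send_rows(
  motion=[
    {"travel": [0, 0, -0.015], "spin": 0},
    {"travel": [0, 0, -0.03], "spin": 0},
    {"travel": [0, 0, -0.035], "spin": 0},
    {"travel": [0, 0, -0.03], "spin": 0},
    {"travel": [0, 0, 0], "spin": 0},
  ],
)

```text
time_s: 5.62
tcp_pos: [0.3377, -0.3012, 0.1233]
eef_rot: [179.8, 1.2, 130.0]
contact_force: [1.4, 0.2, -2.0]
gripper_width: 0.0358
```

```bash
python3 - <<'E'
from h import *
plan(.656,.134,.12,-174.1)
E
```

```text
t 5.6167 tcp [ 0.3377 -0.3012  0.1233] rot [179.8   1.2 130. ] j [ -16.    4.  -36.    1.  -49. -124.] w 0.0358 F [ 1.4  0.2 -2. ]
spin -55.9 rows 8.0 travel after spin [-0.3613  0.4002  0.0026] rows 14 each [-0.0258  0.0286  0.0002]
```

Request:
send_rows(
  motion=[
    {"travel": [0, 0, -0.01], "spin": -6.7},
    {"travel": [0, 0, -0.01], "spin": -6.7},
    {"travel": [0, 0, 0], "spin": -6.7},
    {"travel": [0, 0, 0], "spin": -6.7},
    {"travel": [0, 0, 0], "spin": -6.7},
  ],
)

```text
time_s: 6.03
tcp_pos: [0.3378, -0.3006, 0.1457]
eef_rot: [-179.6, 1.4, 164.6]
contact_force: [0.4, -0.2, -1.6]
gripper_width: 0.0358
```

Request:
send_rows(
  motion=[
    {"travel": [0, 0, 0], "spin": -6.7},
    {"travel": [0, 0, 0], "spin": -6.7},
    {"travel": [0, 0, 0], "spin": -5},
    {"travel": [-0.015, 0.017, 0], "spin": 0},
    {"travel": [-0.024, 0.027, 0], "spin": 0},
  ],
)

```text
time_s: 6.45
tcp_pos: [0.3699, -0.2544, 0.1434]
eef_rot: [-179.2, 1.0, -175.8]
contact_force: [0.1, -1.0, -2.5]
gripper_width: 0.0358
```

Request:
send_rows(
  motion=[
    {"travel": [-0.025, 0.028, 0], "spin": 0},
    {"travel": [-0.025, 0.028, 0], "spin": 0},
    {"travel": [-0.025, 0.028, 0], "spin": 0},
    {"travel": [-0.025, 0.028, 0], "spin": 0},
    {"travel": [-0.025, 0.028, 0], "spin": 0},
  ],
)

```text
time_s: 6.87
tcp_pos: [0.4857, -0.0996, 0.1418]
eef_rot: [-179.3, 0.9, -176.1]
contact_force: [0.0, 0.2, -1.7]
gripper_width: 0.0356
```

Request:
send_rows(
  motion=[
    {"travel": [-0.025, 0.028, 0], "spin": 0},
    {"travel": [-0.025, 0.028, 0], "spin": 0},
    {"travel": [-0.025, 0.028, 0], "spin": 0},
    {"travel": [-0.015, 0.017, 0], "spin": 0},
    {"travel": [0, 0, 0], "spin": 0},
  ],
)

```text
time_s: 7.28
tcp_pos: [0.5746, 0.0192, 0.1388]
eef_rot: [-179.3, 0.9, -175.8]
contact_force: [0.5, -0.2, -1.2]
gripper_width: 0.0359
```

```bash
python3 - <<'E'
from h import *
plan(.656,.134,.12,-174.1)
E
```

```text
t 7.2833 tcp [0.5746 0.0192 0.1388] rot [-179.3    0.9 -175.8] j [  22.   15.  -20.    1.  -54. -109.] w 0.0359 F [ 0.5 -0.2 -1.2]
spin -1.7 rows 0.2 travel after spin [-0.0925  0.106   0.0189] rows 4 each [-0.0231  0.0265  0.0047]
```

Request:
send_rows(
  motion=[
    {"travel": [-0.023, 0.0265, 0.005], "spin": -1.7},
    {"travel": [-0.023, 0.0265, 0.005], "spin": 0},
    {"travel": [-0.023, 0.0265, 0.005], "spin": 0},
    {"travel": [-0.018, 0.019, 0.005], "spin": 0},
    {"travel": [0, 0, 0], "spin": 0},
  ],
)

```text
time_s: 7.7
tcp_pos: [0.6534, 0.1305, 0.1135]
eef_rot: [-179.3, 0.6, -174.1]
contact_force: [1.0, -0.2, -1.9]
gripper_width: 0.0358
```

```bash
python3 - <<'E'
from h import *
plan(.657,.1343,.021,-174.1)
E
```

```text
t 7.7 tcp [0.6534 0.1305 0.1135] rot [-179.3    0.6 -174.1] j [  29.   24.  -10.    1.  -56. -113.] w 0.0358 F [ 1.  -0.2 -1.9]
spin 0.0 rows 0.0 travel after spin [-0.003   0.0046  0.0925] rows 3 each [-0.001   0.0015  0.0308]
```

Request:
send_rows(
  motion=[
    {"travel": [-0.003, 0.0035, 0.02], "spin": 0},
    {"travel": [0, 0, 0.025], "spin": 0},
    {"travel": [0, 0, 0.02], "spin": 0},
    {"travel": [0, 0, 0.008], "spin": 0},
    {"travel": [0, 0, 0], "spin": 0},
  ],
)

```text
time_s: 8.12
tcp_pos: [0.6564, 0.1347, 0.034]
eef_rot: [-179.2, 0.4, -174.0]
contact_force: [0.2, -0.5, -1.0]
gripper_width: 0.0358
```

```bash
python3 - <<'E'
from h import *
plan(.657,.1343,.018,-174.1)
c,p,d=snap('side','s1.png'); cv2.imwrite('pics/s1c.png',cv2.resize(p[150:400,100:400],None,fx=2,fy=2))
E
```

```text
t 8.1167 tcp [0.6564 0.1347 0.034 ] rot [-179.2    0.4 -174. ] j [  29.   29.  -13.    1.  -47. -114.] w 0.0358 F [ 0.2 -0.5 -1. ]
spin 0.1 rows 0.0 travel after spin [-0.0004 -0.0002  0.016 ] rows 1 each [-0.0004 -0.0002  0.016 ]
```

View pics/s1.png

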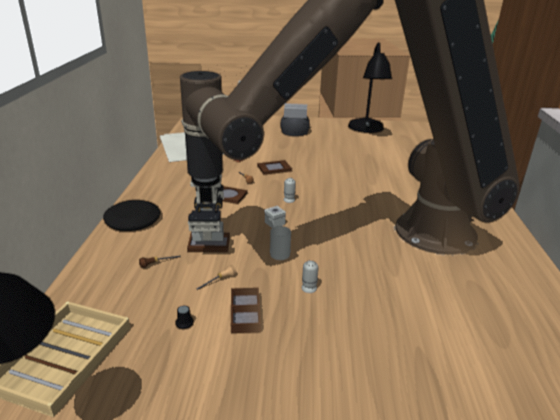

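The box sits over its cradle at (208,235), so I lower it gently.

Request:
send_rows(
  motion=[
    {"travel": [0, 0, 0.006], "spin": 0},
    {"travel": [0, 0, 0.004], "spin": 0},
    {"travel": [0, 0, 0.003], "spin": 0},
    {"travel": [0, 0, 0.002], "spin": 0},
    {"travel": [0, 0, 0], "spin": 0},
  ],
)

```text
time_s: 8.58
tcp_pos: [0.6589, 0.1346, 0.0228]
eef_rot: [-179.3, 0.8, -174.0]
contact_force: [-0.9, -0.1, -1.4]
gripper_width: 0.036
```

Request:
send_rows(
  motion=[
    {"travel": [0.001, 0, 0.003], "spin": 0},
    {"travel": [0.001, 0, 0.003], "spin": 0},
    {"travel": [0.0005, 0, 0.002], "spin": 0},
  ],
)

```text
time_s: 8.83
tcp_pos: [0.6578, 0.1345, 0.0172]
eef_rot: [-179.4, 1.0, -174.0]
contact_force: [-7.7, -1.7, 20.3]
gripper_width: 0.0356
```

Request:
send_rows(
  motion=[
    {"travel": [0, 0, -0.001], "spin": 0},
    {"travel": [0, 0, 0], "spin": 0},
    {"travel": [0, 0, 0], "spin": 0},
    {"travel": [0, 0, 0], "spin": 0},
  ],
  gripper=0.4,
)

```text
time_s: 9.17
tcp_pos: [0.6587, 0.1349, 0.0198]
eef_rot: [-179.4, 1.2, -173.9]
contact_force: [0.0, -0.2, -0.9]
gripper_width: 0.0567
```

Request:
send_rows(
  motion=[
    {"travel": [0, 0, -0.015], "spin": 0},
    {"travel": [0, 0, -0.035], "spin": 0},
    {"travel": [0, 0, -0.04], "spin": 0},
    {"travel": [0, 0, -0.035], "spin": 0},
    {"travel": [0, 0, 0], "spin": 0},
  ],
  gripper=1,
)

```text
time_s: 9.58
tcp_pos: [0.6546, 0.135, 0.1458]
eef_rot: [-179.2, 0.8, -173.9]
contact_force: [1.5, 0.6, 1.9]
gripper_width: 0.086
```

```bash
cat >> h.py <<'E'
def blobs(n,lo,hi,mn=100,near=None,rad=.08):
    c,p,d=snap(n); X=cloud(c,d); m=(d>0)&(X[...,2]>lo)&(X[...,2]<hi)
    if near is not None: m&=np.hypot(X[...,0]-near[0],X[...,1]-near[1])<rad
    k,l,st,ce=cv2.connectedComponentsWithStats(m.astype(np.uint8))
    for i in range(1,k):
        if st[i,4]>mn:
            P=X[l==i]; a=cv2.minAreaRect((P[:,:2]*1000).astype(np.float32))
            print(n,st[i,4],'mean',P.mean(0).round(4),'rect',np.round(a[0],1),np.round(a[1],1),round(a[2],1))
E
python3 - <<'E'
from h import *
blobs('wrist',.04,.06,near=(.657,.134))
blobs('wrist',.012,.03,near=(.657,.134))
plan(.453,.163,.16,-174.1)
E
```

```text
wrist 5363 mean [0.657  0.1346 0.0486] rect [659.7 134.7] [84.1 36.1] 5.9
wrist 5679 mean [0.6504 0.1337 0.0154] rect [657.2 134.4] [112.4  82.2] 5.5
wrist 132 mean [0.618  0.1307 0.0203] rect [618.2 130.5] [ 0.8 34.5] 5.8
t 9.6833 tcp [0.6519 0.1344 0.1402] rot [-179.2    0.4 -174. ] j [  29.   23.   -8.    1.  -59. -113.] w 0.0874 F [-0.5 -0.6 -1. ]
spin 0.1 rows 0.0 travel after spin [ 0.1947  0.0486 -0.0218] rows 6 each [ 0.0325  0.0081 -0.0036]
```

Request:
send_rows(
  motion=[
    {"travel": [0.032, 0.008, -0.002], "spin": 0},
    {"travel": [0.032, 0.008, -0.002], "spin": 0},
    {"travel": [0.032, 0.008, 0], "spin": 0},
    {"travel": [0.032, 0.008, 0], "spin": 0},
    {"travel": [0.032, 0.008, 0], "spin": 0},
  ],
)

```text
time_s: 10.1
tcp_pos: [0.4851, 0.1555, 0.1341]
eef_rot: [-179.0, -0.1, -174.3]
contact_force: [-0.1, 0.9, 0.1]
gripper_width: 0.0874
```

Request:
send_rows(
  motion=[
    {"travel": [0.025, 0.006, 0], "spin": 0},
    {"travel": [0, 0, 0], "spin": 0},
  ],
)

```text
time_s: 10.27
tcp_pos: [0.4521, 0.1572, 0.1311]
eef_rot: [-178.8, -0.4, -174.3]
contact_force: [-0.7, -0.6, -0.1]
gripper_width: 0.088
```

```bash
python3 - <<'E'
from h import *
blobs('wrist',.06,.09,near=(.454,.163))
plan(.4535,.163,.1,-174.1)
E
```

```text
wrist 2287 mean [0.4568 0.1643 0.0715] rect [454.2 163.9] [55.2 54.9] 17.3
t 10.3167 tcp [0.4537 0.1576 0.1313] rot [-178.8   -0.3 -174.3] j [  43.    8.  -31.    1.  -53. -128.] w 0.0878 F [-0.3  0.  -0.3]
spin -0.2 rows 0.0 travel after spin [-0.0005  0.0061  0.0312] rows 1 each [-0.0005  0.0061  0.0312]
```

Request:
send_rows(
  motion=[
    {"travel": [0.001, 0.006, 0.02], "spin": 0},
    {"travel": [0.001, 0, 0.03], "spin": 0},
    {"travel": [0.001, 0, 0.03], "spin": 0},
    {"travel": [0.001, 0, 0.02], "spin": 0},
    {"travel": [0, 0, 0], "spin": 0},
  ],
)

```text
time_s: 10.73
tcp_pos: [0.452, 0.1628, 0.0274]
eef_rot: [-179.0, -0.1, -174.1]
contact_force: [-0.3, -0.1, -0.0]
gripper_width: 0.0878
```

```bash
python3 - <<'E'
from h import *
plan(.4542,.164,.022,-174.3)
E
```

```text
t 10.7333 tcp [0.452  0.1628 0.0274] rot [-1.790e+02 -1.000e-01 -1.741e+02] j [  44.   16.  -38.    1.  -37. -129.] w 0.0878 F [-0.3 -0.1 -0. ]
spin 0.2 rows 0.0 travel after spin [-0.0023  0.0011  0.0053] rows 1 each [-0.0023  0.0011  0.0053]
```

Request:
send_rows(
  motion=[
    {"travel": [-0.002, 0.001, 0.004], "spin": 0},
    {"travel": [0, 0, 0.002], "spin": 0},
    {"travel": [0.0005, 0, 0.001], "spin": 0},
    {"travel": [0.0005, 0, 0.0005], "spin": 0},
    {"travel": [0.0005, 0, 0.0005], "spin": 0},
  ],
  gripper=-1,
  squeeze=20,
)

```text
time_s: 11.15
tcp_pos: [0.4551, 0.1641, 0.0195]
eef_rot: [-178.9, -0.1, -174.2]
contact_force: [-0.9, 0.6, 0.6]
gripper_width: 0.0597
```

Request:
send_rows(
  motion=[
    {"travel": [0.0005, 0, 0.0005], "spin": 0},
    {"travel": [0, 0, 0], "spin": 0},
    {"travel": [0, 0, 0], "spin": 0},
  ],
)

```text
time_s: 11.4
tcp_pos: [0.4551, 0.1645, 0.0204]
eef_rot: [-179.0, 0.0, -174.2]
contact_force: [-0.0, 0.1, -1.5]
gripper_width: 0.0564
```

Request:
send_rows(
  motion=[
    {"travel": [0, 0, 0], "spin": 0},
    {"travel": [0, 0, -0.015], "spin": 0},
    {"travel": [0, 0, -0.03], "spin": 0},
    {"travel": [0, 0, -0.035], "spin": 0},
    {"travel": [0, 0, -0.03], "spin": 0},
  ],
)

```text
time_s: 11.82
tcp_pos: [0.4502, 0.1631, 0.1279]
eef_rot: [-178.6, -0.7, -174.3]
contact_force: [1.5, 1.1, -2.5]
gripper_width: 0.0559
```

```bash
python3 - <<'E'
from h import *
plan(.652,-.165,.12)
E
```

```text
t 11.8167 tcp [0.4502 0.1631 0.1279] rot [-178.6   -0.7 -174.3] j [  44.    8.  -31.    1.  -53. -129.] w 0.0559 F [ 1.5  1.1 -2.5]
spin 0 rows 0.0 travel after spin [-0.168  -0.3464  0.0145] rows 10 each [-0.0168 -0.0346  0.0015]
```

Request:
send_rows(
  motion=[
    {"travel": [-0.01, -0.02, 0], "spin": 0},
    {"travel": [-0.017, -0.034, 0], "spin": 0},
    {"travel": [-0.017, -0.034, 0], "spin": 0},
    {"travel": [-0.017, -0.034, 0], "spin": 0},
    {"travel": [-0.017, -0.034, 0], "spin": 0},
  ],
)

```text
time_s: 12.23
tcp_pos: [0.5489, 0.0195, 0.1415]
eef_rot: [-179.1, 0.3, -173.5]
contact_force: [0.7, 0.5, -2.2]
gripper_width: 0.0566
```

Request:
send_rows(
  motion=[
    {"travel": [-0.017, -0.034, 0], "spin": 0},
    {"travel": [-0.017, -0.034, 0], "spin": 0},
    {"travel": [-0.017, -0.034, 0], "spin": 0},
    {"travel": [-0.012, -0.024, 0], "spin": 0},
    {"travel": [0, 0, 0], "spin": 0},
  ],
)

```text
time_s: 12.65
tcp_pos: [0.6304, -0.1102, 0.1432]
eef_rot: [-179.1, 0.3, -173.7]
contact_force: [1.1, 0.3, -1.7]
gripper_width: 0.0565
```

```bash
python3 - <<'E'
from h import *
plan(.652,-.165,.06)
E
```

```text
t 12.65 tcp [ 0.6304 -0.1102  0.1432] rot [-179.1    0.3 -173.7] j [  8.  21. -11.   1. -58. -92.] w 0.0565 F [ 1.1  0.3 -1.7]
spin 0 rows 0.0 travel after spin [-0.015  -0.0556  0.0841] rows 3 each [-0.005  -0.0185  0.028 ]
```

Request:
send_rows(
  motion=[
    {"travel": [-0.006, -0.022, 0], "spin": 0},
    {"travel": [-0.006, -0.022, 0.02], "spin": 0},
    {"travel": [-0.003, -0.012, 0.028], "spin": 0},
    {"travel": [0, 0, 0.028], "spin": 0},
    {"travel": [0, 0, 0], "spin": 0},
  ],
)

```text
time_s: 13.07
tcp_pos: [0.6535, -0.1698, 0.0659]
eef_rot: [-179.2, 0.4, -173.9]
contact_force: [-1.0, 0.0, -4.5]
gripper_width: 0.0564
```

```bash
python3 - <<'E'
from h import *
blobs('wrist',.012,.03,near=(.652,-.165))
plan(.652,-.165,.027)
E
```

```text
wrist 7974 mean [ 0.6165 -0.1547  0.0154] rect [ 639.7 -158.4] [82.4 85.8] 74.9
t 13.1167 tcp [ 0.6548 -0.17    0.0687] rot [-179.1    0.5 -173.9] j [  2.  28. -11.   1. -51. -87.] w 0.0559 F [-0.2  0.1 -1.3]
spin 0 rows 0.0 travel after spin [0.0026 0.0059 0.0416] rows 2 each [0.0013 0.003  0.0208]
```

Request:
send_rows(
  motion=[
    {"travel": [0.002, 0.008, 0.012], "spin": 0},
    {"travel": [0.001, 0.001, 0.012], "spin": 0},
    {"travel": [0, 0, 0.006], "spin": 0},
    {"travel": [0, 0, 0.003], "spin": 0},
    {"travel": [0, 0, 0], "spin": 0},
  ],
)

```text
time_s: 13.53
tcp_pos: [0.6543, -0.1603, 0.0407]
eef_rot: [-179.0, 0.9, -173.6]
contact_force: [0.6, -0.5, -2.6]
gripper_width: 0.0563
```

```bash
python3 - <<'E'
from h import *
plan(.652,-.162,.0265)
E
```

```text
t 13.5333 tcp [ 0.6543 -0.1603  0.0407] rot [-179.     0.9 -173.6] j [  3.  29. -13.   1. -47. -88.] w 0.0563 F [ 0.6 -0.5 -2.6]
spin 0 rows 0.0 travel after spin [ 0.0027 -0.0012  0.0142] rows 1 each [ 0.0027 -0.0012  0.0142]
```

Request:
send_rows(
  motion=[
    {"travel": [0.002, -0.001, 0.006], "spin": 0},
    {"travel": [0.001, -0.001, 0.004], "spin": 0},
    {"travel": [0.0005, 0, 0.003], "spin": 0},
    {"travel": [0.0005, 0, 0.002], "spin": 0},
  ],
)

```text
time_s: 13.87
tcp_pos: [0.6527, -0.1631, 0.0278]
eef_rot: [-178.9, 1.2, -173.6]
contact_force: [-0.3, -0.6, -2.5]
gripper_width: 0.0562
```

Request:
send_rows(
  motion=[
    {"travel": [0.0005, 0, 0.002], "spin": 0},
    {"travel": [0.0005, 0, 0.002], "spin": 0},
  ],
)

```text
time_s: 14.03
tcp_pos: [0.6533, -0.1635, 0.0253]
eef_rot: [-178.9, 1.3, -173.5]
contact_force: [-2.9, 4.3, 16.8]
gripper_width: 0.0563
```

Request:
send_rows(
  motion=[
    {"travel": [0, 0, -0.001], "spin": 0},
    {"travel": [0, 0, 0], "spin": 0},
    {"travel": [0, 0, 0], "spin": 0},
    {"travel": [0, 0, 0], "spin": 0},
  ],
  gripper=0.75,
)

```text
time_s: 14.37
tcp_pos: [0.6549, -0.1638, 0.0281]
eef_rot: [-178.8, 1.6, -173.5]
contact_force: [-0.2, -0.1, 0.6]
gripper_width: 0.0749
```

Request:
send_rows(
  motion=[
    {"travel": [0, 0, -0.015], "spin": 0},
    {"travel": [0, 0, -0.035], "spin": 0},
    {"travel": [0, 0, -0.04], "spin": 0},
    {"travel": [0, 0, -0.04], "spin": 0},
    {"travel": [0, 0, 0], "spin": 0},
  ],
  gripper=1,
)

```text
time_s: 14.78
tcp_pos: [0.6487, -0.1622, 0.1588]
eef_rot: [-178.8, 1.0, -173.5]
contact_force: [1.3, -0.6, 1.4]
gripper_width: 0.0878
```

```bash
python3 - <<'E'
from h import *
blobs('wrist',.06,.1,near=(.652,-.165))
blobs('top',.07,.09,30)
blobs('top',.012,.03,near=(.652,-.165),rad=.07)
plan(.443,-.1575,.15,-81.4)
E
```

```text
wrist 2241 mean [ 0.655  -0.1633  0.0754] rect [ 652.  -163.4] [55.3 55.2] 52.5
top 88 mean [ 0.6343 -0.1655  0.0794] rect [ 638.4 -167.8] [29.1 54.7] 18.0
top 202 mean [ 0.4435 -0.1575  0.0767] rect [ 443.6 -158.3] [32.7 34.6] 0.4
top 211 mean [0.3727 0.3006 0.0765] rect [372.4 302.3] [33.2 34.2] 56.7
top 515 mean [ 0.6178 -0.1581  0.0169] rect [ 642.  -160.8] [82.3 93.8] 74.7
top 170 mean [ 0.6577 -0.1708  0.0226] rect [ 657.3 -169.7] [28.3 38.1] 1.7
t 14.9333 tcp [ 0.6447 -0.1613  0.1506] rot [-179.     0.5 -173.6] j [  3.  22.  -8.   1. -60. -87.] w 0.0875 F [-0.8  0.3 -0.7]
spin -92.2 rows 13.2 travel after spin [-0.0339  0.1989 -0.0015] rows 6 each [-0.0057  0.0331 -0.0002]
```

Request:
send_rows(
  motion=[
    {"travel": [0, 0, 0], "spin": -6.8},
    {"travel": [0, 0, 0], "spin": -6.8},
    {"travel": [0, 0, 0], "spin": -6.8},
    {"travel": [0, 0, 0], "spin": -6.8},
    {"travel": [0, 0, 0], "spin": -6.8},
  ],
)

```text
time_s: 15.35
tcp_pos: [0.6405, -0.1612, 0.1423]
eef_rot: [-179.4, -0.7, -138.5]
contact_force: [-0.4, 0.4, -0.3]
gripper_width: 0.0877
```

Request:
send_rows(
  motion=[
    {"travel": [0, 0, 0], "spin": -6.8},
    {"travel": [0, 0, 0], "spin": -6.8},
    {"travel": [0, 0, 0], "spin": -6.8},
    {"travel": [0, 0, 0], "spin": -6.8},
    {"travel": [0, 0, 0], "spin": -6.8},
  ],
)

```text
time_s: 15.77
tcp_pos: [0.6355, -0.1612, 0.1319]
eef_rot: [179.2, -1.0, -102.8]
contact_force: [0.3, 0.3, 0.3]
gripper_width: 0.0877
```

Request:
send_rows(
  motion=[
    {"travel": [0, 0, 0], "spin": -6.8},
    {"travel": [0, 0, 0], "spin": -6.8},
    {"travel": [0, 0, 0], "spin": -6.8},
    {"travel": [-0.005, 0.033, 0], "spin": 0},
    {"travel": [-0.005, 0.033, 0], "spin": 0},
  ],
)

```text
time_s: 16.18
tcp_pos: [0.5669, -0.1615, 0.1216]
eef_rot: [178.0, -0.6, -80.8]
contact_force: [-0.4, 0.1, 0.7]
gripper_width: 0.0877
```

Request:
send_rows(
  motion=[
    {"travel": [-0.005, 0.033, 0], "spin": 0},
    {"travel": [-0.005, 0.033, 0], "spin": 0},
    {"travel": [-0.005, 0.033, 0], "spin": 0},
    {"travel": [0, 0, 0], "spin": 0},
  ],
)

```text
time_s: 16.52
tcp_pos: [0.4524, -0.1626, 0.1173]
eef_rot: [177.1, -0.4, -80.9]
contact_force: [-0.7, 0.7, -1.6]
gripper_width: 0.0874
```

```bash
python3 - <<'E'
from h import *
blobs('wrist',.03,.09,near=(.444,-.158))
plan(.4435,-.1575,.10,-81.4)
E
```

```text
wrist 3536 mean [ 0.4462 -0.1627  0.0685] rect [ 444.6 -157.8] [38.  37.5] 9.0
t 16.5667 tcp [ 0.4551 -0.1627  0.1175] rot [177.2  -0.4 -80.8] j [  4.  10. -30.   1. -53.   4.] w 0.087 F [ 1.3 -0.5  0. ]
spin 0.6 rows 0.1 travel after spin [-0.007   0.0099  0.018 ] rows 1 each [-0.007   0.0099  0.018 ]
```

```bash
python3 - <<'E'
from h import *
plan(.4446,-.1578,.027,-81.4)
E
```

```text
t 16.5667 tcp [ 0.4551 -0.1627  0.1175] rot [177.2  -0.4 -80.8] j [  4.  10. -30.   1. -53.   4.] w 0.087 F [ 1.3 -0.5  0. ]
spin 0.6 rows 0.1 travel after spin [-0.0071  0.0052  0.0908] rows 3 each [-0.0024  0.0017  0.0303]
```

Request:
send_rows(
  motion=[
    {"travel": [-0.007, 0.006, 0.005], "spin": 0},
    {"travel": [0, 0.001, 0.025], "spin": 0},
    {"travel": [0, 0.001, 0.03], "spin": 0},
    {"travel": [0, 0.001, 0.025], "spin": 0},
    {"travel": [0, 0, 0], "spin": 0},
  ],
)

```text
time_s: 16.98
tcp_pos: [0.4427, -0.1586, 0.0293]
eef_rot: [177.3, -0.5, -80.8]
contact_force: [0.1, 0.2, 0.1]
gripper_width: 0.0872
```

```bash
python3 - <<'E'
from h import *
plan(.4446,-.1578,.027,-81.4)
E
```

```text
t 16.9833 tcp [ 0.4427 -0.1586  0.0293] rot [177.3  -0.5 -80.8] j [  5.  16. -37.   1. -39.   3.] w 0.0872 F [0.1 0.2 0.1]
spin 0.6 rows 0.1 travel after spin [-0.0006 -0.0021  0.0022] rows 1 each [-0.0006 -0.0021  0.0022]
```

Request:
send_rows(
  motion=[
    {"travel": [-0.0005, -0.001, 0.002], "spin": 0},
    {"travel": [0, 0.0004, 0.0008], "spin": 0},
    {"travel": [0, 0.0004, 0.0008], "spin": 0},
    {"travel": [0, 0.0004, 0.0008], "spin": 0},
    {"travel": [0, 0.0004, 0.0008], "spin": 0},
  ],
  gripper=-1,
  squeeze=18,
)

```text
time_s: 17.4
tcp_pos: [0.4444, -0.1585, 0.0249]
eef_rot: [177.2, -0.5, -80.7]
contact_force: [0.4, 0.4, 0.8]
gripper_width: 0.06
```

Request:
send_rows(
  motion=[
    {"travel": [0, 0.0004, 0.0008], "spin": 0},
    {"travel": [0, 0.0004, 0.0008], "spin": 0},
    {"travel": [0, 0, 0.0008], "spin": 0},
    {"travel": [0, 0, 0], "spin": 0},
    {"travel": [0, 0, 0], "spin": 0},
  ],
)

```text
time_s: 17.82
tcp_pos: [0.4447, -0.1586, 0.0244]
eef_rot: [177.5, -0.5, -80.7]
contact_force: [-0.3, -0.7, -1.0]
gripper_width: 0.0376
```

Request:
send_rows(
  motion=[
    {"travel": [0, 0, -0.012], "spin": 0},
    {"travel": [0, 0, -0.03], "spin": 0},
    {"travel": [0, 0, -0.035], "spin": 0},
    {"travel": [0, 0, -0.03], "spin": 0},
    {"travel": [0, 0, -0.015], "spin": 0},
  ],
)

```text
time_s: 18.23
tcp_pos: [0.4453, -0.1566, 0.1462]
eef_rot: [176.7, -0.4, -80.8]
contact_force: [0.1, -0.7, -1.4]
gripper_width: 0.0377
```

```bash
python3 - <<'E'
from h import *
plan(.5135,.4417,.14)
E
```

```text
t 18.2333 tcp [ 0.4453 -0.1566  0.1462] rot [176.7  -0.4 -80.8] j [  5.   7. -29.   1. -57.   4.] w 0.0377 F [ 0.1 -0.7 -1.4]
spin 0 rows 0.0 travel after spin [-0.5798 -0.1629 -0.0074] rows 16 each [-0.0362 -0.0102 -0.0005]
```

Request:
send_rows(
  motion=[
    {"travel": [-0.02, -0.006, 0], "spin": 0},
    {"travel": [-0.036, -0.01, 0], "spin": 0},
    {"travel": [-0.036, -0.01, 0], "spin": 0},
    {"travel": [-0.036, -0.01, 0], "spin": 0},
    {"travel": [-0.036, -0.01, 0], "spin": 0},
  ],
)

```text
time_s: 18.65
tcp_pos: [0.4667, 0.0135, 0.1484]
eef_rot: [177.3, -0.4, -81.4]
contact_force: [0.6, -0.4, -1.6]
gripper_width: 0.0375
```

Request:
send_rows(
  motion=[
    {"travel": [-0.036, -0.01, 0], "spin": 0},
    {"travel": [-0.036, -0.01, 0], "spin": 0},
    {"travel": [-0.036, -0.01, 0], "spin": 0},
    {"travel": [-0.036, -0.01, 0], "spin": 0},
    {"travel": [-0.036, -0.01, 0], "spin": 0},
  ],
)

```text
time_s: 19.07
tcp_pos: [0.487, 0.2082, 0.145]
eef_rot: [177.3, -0.4, -81.4]
contact_force: [1.8, -0.9, -1.3]
gripper_width: 0.0374
```

Request:
send_rows(
  motion=[
    {"travel": [-0.036, -0.01, 0], "spin": 0},
    {"travel": [-0.036, -0.01, 0], "spin": 0},
    {"travel": [-0.03, -0.01, 0], "spin": 0},
    {"travel": [-0.02, -0.006, 0], "spin": 0},
    {"travel": [0, 0, 0], "spin": 0},
  ],
)

```text
time_s: 19.48
tcp_pos: [0.5031, 0.3474, 0.1404]
eef_rot: [177.3, -0.4, -81.1]
contact_force: [0.6, 0.4, -1.2]
gripper_width: 0.0376
```

```bash
python3 - <<'E'
from h import *
plan(.5135,.4417,.12,-81.4)
E
```

```text
t 19.4833 tcp [0.5031 0.3474 0.1404] rot [177.3  -0.4 -81.1] j [ 52.  20. -11.  -2. -61. -42.] w 0.0376 F [ 0.6  0.4 -1.2]
spin 0.3 rows 0.0 travel after spin [-0.0918 -0.0253  0.0186] rows 3 each [-0.0306 -0.0084  0.0062]
```

Request:
send_rows(
  motion=[
    {"travel": [-0.03, -0.009, 0.005], "spin": 0},
    {"travel": [-0.03, -0.009, 0.005], "spin": 0},
    {"travel": [-0.025, -0.007, 0.005], "spin": 0},
    {"travel": [-0.006, -0.001, 0.005], "spin": 0},
    {"travel": [0, 0, 0], "spin": 0},
  ],
)

```text
time_s: 19.9
tcp_pos: [0.5122, 0.4439, 0.1151]
eef_rot: [177.1, -0.5, -81.1]
contact_force: [-0.5, -0.7, -1.7]
gripper_width: 0.0374
```

```bash
python3 - <<'E'
from h import *
blobs('wrist',.022,.036,near=(.518,.412),rad=.09)
plan(.5135,.4417,.06,-81.4)
E
```

```text
wrist 4061 mean [0.5209 0.3963 0.0261] rect [518.4 410.8] [ 66.2 122.3] 8.3
t 19.95 tcp [0.5123 0.4433 0.1155] rot [177.1  -0.5 -81.1] j [ 56.  27.  -4.  -2. -62. -46.] w 0.0375 F [-0.4 -0.5 -2.2]
spin 0.3 rows 0.0 travel after spin [ 0.0013 -0.0038  0.0554] rows 2 each [ 0.0006 -0.0019  0.0277]
```

Request:
send_rows(
  motion=[
    {"travel": [0.001, -0.003, 0.02], "spin": 0},
    {"travel": [0, 0, 0.022], "spin": 0},
    {"travel": [0, 0, 0.015], "spin": 0},
    {"travel": [0, 0, 0.008], "spin": 0},
    {"travel": [0, 0, 0], "spin": 0},
  ],
)

```text
time_s: 20.37
tcp_pos: [0.5129, 0.4364, 0.0514]
eef_rot: [177.2, -0.4, -81.2]
contact_force: [-0.3, -0.1, -1.2]
gripper_width: 0.0374
```

```bash
python3 - <<'E'
from h import *
plan(.5138,.4415,.0294,-81.4)
E
```

```text
t 20.3667 tcp [0.5129 0.4364 0.0514] rot [177.2  -0.4 -81.2] j [ 56.  30.  -8.  -2. -54. -46.] w 0.0374 F [-0.3 -0.1 -1.2]
spin 0.2 rows 0.0 travel after spin [-0.0051 -0.0027  0.0218] rows 1 each [-0.0051 -0.0027  0.0218]
```

Request:
send_rows(
  motion=[
    {"travel": [-0.006, -0.001, 0.002], "spin": 0},
    {"travel": [-0.001, -0.001, 0.006], "spin": 0},
    {"travel": [0, 0, 0.006], "spin": 0},
    {"travel": [0, 0, 0.004], "spin": 0},
    {"travel": [0, 0, 0.002], "spin": 0},
  ],
)

```text
time_s: 20.78
tcp_pos: [0.5149, 0.444, 0.0342]
eef_rot: [177.4, -0.2, -81.3]
contact_force: [0.7, -0.7, -1.4]
gripper_width: 0.0374
```

Request:
send_rows(
  motion=[
    {"travel": [0.001, 0.001, 0.003], "spin": 0},
    {"travel": [0, 0, 0.003], "spin": 0},
    {"travel": [0, 0, 0.002], "spin": 0},
  ],
)

```text
time_s: 21.03
tcp_pos: [0.5138, 0.4431, 0.0288]
eef_rot: [177.5, -0.2, -81.2]
contact_force: [-8.9, -3.8, 24.5]
gripper_width: 0.0379
```

Request:
send_rows(
  motion=[
    {"travel": [0, 0, -0.001], "spin": 0},
    {"travel": [0, 0, 0], "spin": 0},
    {"travel": [0, 0, 0], "spin": 0},
    {"travel": [0, 0, 0], "spin": 0},
  ],
  gripper=0.4,
)

```text
time_s: 21.37
tcp_pos: [0.5143, 0.4441, 0.0319]
eef_rot: [177.7, -0.1, -81.1]
contact_force: [0.2, 0.5, 0.6]
gripper_width: 0.0581
```

Request:
send_rows(
  motion=[
    {"travel": [0, 0, -0.015], "spin": 0},
    {"travel": [0, 0, -0.035], "spin": 0},
    {"travel": [0, 0, -0.04], "spin": 0},
    {"travel": [0, 0, -0.04], "spin": 0},
    {"travel": [0, 0, 0], "spin": 0},
  ],
  gripper=1,
)

```text
time_s: 21.78
tcp_pos: [0.519, 0.4432, 0.1619]
eef_rot: [177.3, -0.5, -81.1]
contact_force: [1.8, 0.9, 2.3]
gripper_width: 0.0857
```

```bash
python3 - <<'E'
from h import *
blobs('wrist',.05,.1,near=(.514,.442))
plan(.3725,.303,.15,-81.4)
E
```

```text
wrist 2321 mean [0.5146 0.4407 0.0774] rect [513.4 444.2] [37.5 37.2] 33.6
t 21.8333 tcp [0.5175 0.4424 0.1583] rot [177.1  -0.6 -81.2] j [ 56.  25.  -0.  -2. -67. -46.] w 0.0869 F [ 0.3 -0.3 -1.1]
spin 0.2 rows 0.0 travel after spin [0.1161 0.1636 0.0178] rows 6 each [0.0193 0.0273 0.003 ]
```

Caster b is in the far cell, about 2.5 mm off centre. Next is caster a.

Request:
send_rows(
  motion=[
    {"travel": [0.019, 0.027, 0], "spin": 0},
    {"travel": [0.019, 0.027, 0], "spin": 0},
    {"travel": [0.019, 0.027, 0], "spin": 0},
    {"travel": [0.019, 0.027, 0], "spin": 0},
    {"travel": [0.019, 0.027, 0], "spin": 0},
  ],
)

```text
time_s: 22.25
tcp_pos: [0.3977, 0.3265, 0.1598]
eef_rot: [177.0, -0.7, -81.3]
contact_force: [-0.4, 0.6, 0.4]
gripper_width: 0.0873
```

Request:
send_rows(
  motion=[
    {"travel": [0.015, 0.02, 0], "spin": 0},
    {"travel": [0, 0, 0], "spin": 0},
  ],
)

```text
time_s: 22.42
tcp_pos: [0.3752, 0.3029, 0.1598]
eef_rot: [176.8, -0.8, -81.3]
contact_force: [-0.8, -0.8, -0.9]
gripper_width: 0.088
```

```bash
python3 - <<'E'
from h import *
blobs('wrist',.03,.1,near=(.3725,.303),rad=.05)
plan(.3725,.303,.12,-81.4)
E
```

```text
wrist 2452 mean [0.3744 0.2996 0.0696] rect [373.1 303.4] [37.7 37.9] 62.2
t 22.4667 tcp [0.3765 0.3044 0.16  ] rot [176.9  -0.8 -81.3] j [ 61.   8. -25.  -2. -60. -51.] w 0.0879 F [-0.7  0.6  0.4]
spin 0.1 rows 0.0 travel after spin [0.0002 0.002  0.0402] rows 2 each [0.0001 0.001  0.0201]
```

Request:
send_rows(
  motion=[
    {"travel": [0, 0.001, 0.02], "spin": 0},
    {"travel": [0, 0, 0.03], "spin": 0},
    {"travel": [0, 0, 0.03], "spin": 0},
    {"travel": [0, 0, 0.03], "spin": 0},
    {"travel": [0, 0, 0.015], "spin": 0},
  ],
)

```text
time_s: 22.88
tcp_pos: [0.3738, 0.3077, 0.0351]
eef_rot: [177.5, -0.1, -81.2]
contact_force: [-0.5, -0.4, 0.4]
gripper_width: 0.0873
```

```bash
python3 - <<'E'
from h import *
plan(.373,.3034,.027,-81.4)
E
```

```text
t 22.8833 tcp [0.3738 0.3077 0.0351] rot [ 1.775e+02 -1.000e-01 -8.120e+01] j [ 61.  17. -34.  -3. -41. -50.] w 0.0873 F [-0.5 -0.4  0.4]
spin 0.2 rows 0.0 travel after spin [0.0041 0.001  0.0082] rows 1 each [0.0041 0.001  0.0082]
```

Request:
send_rows(
  motion=[
    {"travel": [0.004, 0.001, 0.007], "spin": 0},
    {"travel": [0.001, 0.0004, 0.003], "spin": 0},
    {"travel": [0.0005, 0.0004, 0.0008], "spin": 0},
    {"travel": [0.0004, 0.0002, 0.0008], "spin": 0},
    {"travel": [0.0004, 0.0002, 0.0008], "spin": 0},
  ],
  gripper=-1,
)

```text
time_s: 23.3
tcp_pos: [0.3724, 0.3002, 0.0185]
eef_rot: [177.3, -0.4, -81.2]
contact_force: [0.9, -0.7, -0.1]
gripper_width: 0.0598
```

Request:
send_rows(
  motion=[
    {"travel": [0.0004, 0.0002, 0.0008], "spin": 0},
    {"travel": [0.0004, 0.0002, 0.0008], "spin": 0},
    {"travel": [0, 0, 0.0008], "spin": 0},
    {"travel": [0, 0, 0], "spin": 0},
    {"travel": [0, 0, 0], "spin": 0},
  ],
)

```text
time_s: 23.72
tcp_pos: [0.3733, 0.3012, 0.0189]
eef_rot: [177.6, -0.2, -81.2]
contact_force: [0.1, -0.0, -1.0]
gripper_width: 0.0377
```

Gripped too low: the fingertips would meet the case walls. I'll regrip about 8 mm higher.

Request:
send_rows(
  motion=[
    {"travel": [0, 0, 0], "spin": 0},
    {"travel": [0, 0, 0], "spin": 0},
    {"travel": [0, 0, -0.001], "spin": 0},
    {"travel": [0, -0.001, -0.004], "spin": 0},
    {"travel": [0, 0, -0.002], "spin": 0},
  ],
  gripper=0.1,
)

```text
time_s: 24.13
tcp_pos: [0.3747, 0.3015, 0.0265]
eef_rot: [177.6, -0.2, -81.2]
contact_force: [-1.3, -0.1, -0.3]
gripper_width: 0.0479
```

```bash
python3 - <<'E'
from h import *
plan(.373,.3034,.028,-81.4)
E
```

```text
t 24.1333 tcp [0.3747 0.3015 0.0265] rot [177.6  -0.2 -81.2] j [ 61.  17. -35.  -3. -40. -50.] w 0.0479 F [-1.3 -0.1 -0.3]
spin 0.2 rows 0.0 travel after spin [-0.0021  0.0014 -0.0015] rows 1 each [-0.0021  0.0014 -0.0015]
```

Request:
send_rows(
  motion=[
    {"travel": [-0.001, 0.001, 0], "spin": 0},
    {"travel": [0, 0.0004, 0.0004], "spin": 0},
    {"travel": [0, 0.0004, 0.0008], "spin": 0},
    {"travel": [0, 0, 0.0005], "spin": 0},
    {"travel": [0, 0, 0], "spin": 0},
  ],
  gripper=-1,
)

```text
time_s: 24.55
tcp_pos: [0.3733, 0.3028, 0.0269]
eef_rot: [177.7, -0.1, -81.1]
contact_force: [-0.7, 0.2, -1.2]
gripper_width: 0.0376
```

Request:
send_rows(
  motion=[
    {"travel": [0, 0, -0.012], "spin": 0},
    {"travel": [0, 0, -0.03], "spin": 0},
    {"travel": [0, 0, -0.035], "spin": 0},
    {"travel": [0, 0, -0.03], "spin": 0},
    {"travel": [0, 0, 0], "spin": 0},
  ],
)

```text
time_s: 24.97
tcp_pos: [0.3759, 0.3011, 0.1347]
eef_rot: [177.3, -0.5, -81.2]
contact_force: [1.0, 0.9, -1.0]
gripper_width: 0.0371
```

```bash
python3 - <<'E'
from h import *
plan(.5225,.3823,.12,-81.4)
E
```

```text
t 24.9667 tcp [0.3759 0.3011 0.1347] rot [177.3  -0.5 -81.2] j [ 61.   9. -28.  -2. -56. -51.] w 0.0371 F [ 1.   0.9 -1. ]
spin 0.2 rows 0.0 travel after spin [-0.0585 -0.1576  0.0068] rows 5 each [-0.0117 -0.0315  0.0014]
```

Request:
send_rows(
  motion=[
    {"travel": [-0.007, -0.02, 0], "spin": 0},
    {"travel": [-0.011, -0.031, 0], "spin": 0},
    {"travel": [-0.011, -0.031, 0], "spin": 0},
    {"travel": [-0.011, -0.031, 0], "spin": 0},
    {"travel": [-0.011, -0.031, 0], "spin": 0},
  ],
)

```text
time_s: 25.38
tcp_pos: [0.51, 0.3744, 0.1305]
eef_rot: [177.4, -0.1, -81.0]
contact_force: [-0.0, 2.0, -1.6]
gripper_width: 0.0373
```

Request:
send_rows(
  motion=[
    {"travel": [-0.006, -0.013, 0], "spin": 0},
    {"travel": [0, 0, 0], "spin": 0},
  ],
)

```text
time_s: 25.55
tcp_pos: [0.5268, 0.3845, 0.1265]
eef_rot: [177.4, -0.2, -81.1]
contact_force: [-0.7, -0.8, -1.1]
gripper_width: 0.0372
```

```bash
python3 - <<'E'
from h import *
plan(.5225,.382,.06,-81.4)
E
```

```text
t 25.55 tcp [0.5268 0.3845 0.1265] rot [177.4  -0.2 -81.1] j [ 52.  24.  -7.  -2. -61. -42.] w 0.0372 F [-0.7 -0.8 -1.1]
spin 0.3 rows 0.0 travel after spin [0.0016 0.0017 0.0666] rows 2 each [0.0008 0.0008 0.0333]
```

Request:
send_rows(
  motion=[
    {"travel": [0, 0.002, 0.02], "spin": 0},
    {"travel": [-0.001, 0, 0.022], "spin": 0},
    {"travel": [-0.001, 0, 0.018], "spin": 0},
    {"travel": [0, 0, 0.008], "spin": 0},
    {"travel": [0, 0, 0], "spin": 0},
  ],
)

```text
time_s: 25.97
tcp_pos: [0.5206, 0.3845, 0.0525]
eef_rot: [177.3, -0.3, -81.2]
contact_force: [-0.7, -0.3, -1.3]
gripper_width: 0.0374
```

```bash
python3 - <<'E'
from h import *
plan(.5225,.382,.0319,-81.4)
E
```

```text
t 25.9667 tcp [0.5206 0.3845 0.0525] rot [177.3  -0.3 -81.2] j [ 53.  28. -11.  -2. -53. -43.] w 0.0374 F [-0.7 -0.3 -1.3]
spin 0.2 rows 0.0 travel after spin [ 0.0027 -0.0025  0.0206] rows 1 each [ 0.0027 -0.0025  0.0206]
```

Request:
send_rows(
  motion=[
    {"travel": [0.003, -0.001, 0.005], "spin": 0},
    {"travel": [0, 0, 0.006], "spin": 0},
    {"travel": [0, 0, 0.005], "spin": 0},
    {"travel": [0, 0, 0.003], "spin": 0},
    {"travel": [0, 0, 0.002], "spin": 0},
  ],
)

```text
time_s: 26.38
tcp_pos: [0.5216, 0.3818, 0.0325]
eef_rot: [177.4, -0.2, -81.2]
contact_force: [-0.5, 0.6, -1.1]
gripper_width: 0.0376
```

Request:
send_rows(
  motion=[
    {"travel": [0, 0, 0.002], "spin": 0},
    {"travel": [0, 0, 0.002], "spin": 0},
  ],
)

```text
time_s: 26.55
tcp_pos: [0.5217, 0.382, 0.0317]
eef_rot: [177.5, -0.2, -81.1]
contact_force: [-8.1, -3.0, 18.6]
gripper_width: 0.0376
```

Request:
send_rows(
  motion=[
    {"travel": [0, 0, -0.001], "spin": 0},
    {"travel": [0, 0, 0], "spin": 0},
    {"travel": [0, 0, 0], "spin": 0},
    {"travel": [0, 0, 0], "spin": 0},
  ],
  gripper=0.4,
)

```text
time_s: 26.88
tcp_pos: [0.5229, 0.3834, 0.0357]
eef_rot: [177.7, -0.0, -81.1]
contact_force: [0.7, -0.2, -0.8]
gripper_width: 0.0583
```

Request:
send_rows(
  motion=[
    {"travel": [0, 0, -0.015], "spin": 0},
    {"travel": [0, 0, -0.035], "spin": 0},
    {"travel": [0, 0, -0.04], "spin": 0},
    {"travel": [0, 0, -0.04], "spin": 0},
    {"travel": [0, 0, 0], "spin": 0},
  ],
  gripper=1,
)

```text
time_s: 27.3
tcp_pos: [0.5277, 0.3828, 0.167]
eef_rot: [177.4, -0.3, -81.1]
contact_force: [0.8, 1.7, 2.1]
gripper_width: 0.0858
```

```bash
python3 - <<'E'
from h import *
blobs('wrist',.05,.1,near=(.518,.412))
plan(.4796,-.001,.15,-51.4)
plan(.4796,-.001,.15,-141.4)
E
```

```text
wrist 2238 mean [0.5222 0.3796 0.0773] rect [521.  382.8] [37.3 37.1] 13.3
wrist 630 mean [0.5162 0.4288 0.065 ] rect [515.2 432.4] [35.6 13.9] 9.5
t 27.35 tcp [0.5263 0.3821 0.1635] rot [177.2  -0.4 -81.1] j [ 52.  22.  -4.  -2. -66. -43.] w 0.0868 F [ 0.1 -0.2 -0.6]
spin -29.7 rows 4.2 travel after spin [0.2706 0.2746 0.0211] rows 10 each [0.0271 0.0275 0.0021]
t 27.35 tcp [0.5263 0.3821 0.1635] rot [177.2  -0.4 -81.1] j [ 52.  22.  -4.  -2. -66. -43.] w 0.0868 F [ 0.1 -0.2 -0.6]
spin 60.3 rows 8.6 travel after spin [ 0.2746 -0.2706  0.0211] rows 10 each [ 0.0275 -0.0271  0.0021]
```

Request:
send_rows(
  motion=[
    {"travel": [0, 0, 0], "spin": -7},
    {"travel": [0, 0, 0], "spin": -7},
    {"travel": [0, 0, 0], "spin": -7},
    {"travel": [0, 0, 0], "spin": -7},
    {"travel": [0.015, 0.015, 0], "spin": 0},
  ],
)

```text
time_s: 27.77
tcp_pos: [0.5238, 0.3634, 0.1624]
eef_rot: [177.5, 1.1, -52.1]
contact_force: [1.0, 0.0, -0.4]
gripper_width: 0.0876
```

Request:
send_rows(
  motion=[
    {"travel": [0.027, 0.0275, 0], "spin": 0},
    {"travel": [0.027, 0.0275, 0], "spin": 0},
    {"travel": [0.027, 0.0275, 0], "spin": 0},
    {"travel": [0.027, 0.0275, 0], "spin": 0},
    {"travel": [0.027, 0.0275, 0], "spin": 0},
  ],
)

```text
time_s: 28.18
tcp_pos: [0.4964, 0.1689, 0.1603]
eef_rot: [177.3, 1.1, -51.7]
contact_force: [1.5, 0.2, 0.5]
gripper_width: 0.0879
```

Request:
send_rows(
  motion=[
    {"travel": [0.027, 0.0275, 0], "spin": 0},
    {"travel": [0.027, 0.0275, 0], "spin": 0},
    {"travel": [0.027, 0.0275, 0], "spin": 0},
    {"travel": [0.02, 0.02, 0], "spin": 0},
    {"travel": [0, 0, 0], "spin": 0},
  ],
)

```text
time_s: 28.6
tcp_pos: [0.4732, 0.0144, 0.1608]
eef_rot: [177.1, 1.2, -51.8]
contact_force: [-1.0, -0.5, -1.1]
gripper_width: 0.0878
```

```bash
python3 - <<'E'
from h import *
blobs('wrist',.035,.06,near=(.48,0))
plan(.4796,-.001,.1,-51.4)
E
```

```text
wrist 3594 mean [ 4.813e-01 -3.000e-04  4.650e-02] rect [480.4   0.7] [45.9 46.6] 39.3
t 28.65 tcp [0.4737 0.0156 0.1608] rot [177.1   1.2 -51.8] j [ 25.   7. -27.  -1. -59.  13.] w 0.0872 F [-0.  -0.3  0.9]
spin -0.4 rows 0.1 travel after spin [0.0179 0.0028 0.0606] rows 2 each [0.009  0.0014 0.0303]
```

Request:
send_rows(
  motion=[
    {"travel": [0.008, 0.001, 0.01], "spin": -1},
    {"travel": [0.006, 0.001, 0.03], "spin": 0},
    {"travel": [0, 0, 0.035], "spin": 0},
    {"travel": [0, 0, 0.03], "spin": 0},
    {"travel": [0, 0, 0], "spin": 0},
  ],
)

```text
time_s: 29.07
tcp_pos: [0.4794, 0.0034, 0.0539]
eef_rot: [177.7, 1.0, -50.9]
contact_force: [-1.0, -0.3, 0.2]
gripper_width: 0.0878
```

```bash
python3 - <<'E'
from h import *
plan(.4805,0,.014,-50.7)
E
```

```text
t 29.0667 tcp [0.4794 0.0034 0.0539] rot [177.7   1.  -50.9] j [ 24.  15. -34.  -1. -44.  16.] w 0.0878 F [-1.  -0.3  0.2]
spin -0.2 rows 0.0 travel after spin [ 0.0041 -0.0003  0.0398] rows 2 each [ 0.002  -0.0002  0.0199]
```

Request:
send_rows(
  motion=[
    {"travel": [0.004, 0, 0.015], "spin": 0},
    {"travel": [0, 0, 0.015], "spin": 0},
    {"travel": [0, 0, 0.008], "spin": 0},
    {"travel": [0, 0, 0.001], "spin": 0},
  ],
)

```text
time_s: 29.4
tcp_pos: [0.4822, 0.0022, 0.015]
eef_rot: [177.6, 1.0, -50.7]
contact_force: [0.1, -0.5, -0.1]
gripper_width: 0.0878
```

```bash
python3 - <<'E'
from h import *
plan(.4805,0,.014,-50.7)
E
```

```text
t 29.4 tcp [0.4822 0.0022 0.015 ] rot [177.6   1.  -50.7] j [ 23.  18. -36.  -0. -38.  16.] w 0.0878 F [ 0.1 -0.5 -0.1]
spin 0.0 rows 0.0 travel after spin [0.0006 0.0027 0.0011] rows 1 each [0.0006 0.0027 0.0011]
```

Request:
send_rows(
  motion=[
    {"travel": [0.001, 0.0025, 0.001], "spin": 0},
    {"travel": [0.0004, 0.0004, 0.0008], "spin": 0},
    {"travel": [0.0004, 0.0004, 0.0008], "spin": 0},
    {"travel": [0.0004, 0.0004, 0.0008], "spin": 0},
    {"travel": [0.0004, 0.0004, 0.0006], "spin": 0},
  ],
  gripper=-1,
  squeeze=25,
)

```text
time_s: 29.82
tcp_pos: [0.4833, -0.0009, 0.0147]
eef_rot: [177.9, 0.9, -50.5]
contact_force: [0.2, 0.2, -0.2]
gripper_width: 0.0598
```

Request:
send_rows(
  motion=[
    {"travel": [0, 0, 0.0005], "spin": 0},
    {"travel": [0, 0, 0.0005], "spin": 0},
    {"travel": [0, 0, 0], "spin": 0},
    {"travel": [0, 0, 0], "spin": 0},
  ],
)

```text
time_s: 30.15
tcp_pos: [0.4831, -0.0013, 0.0146]
eef_rot: [178.0, 0.9, -50.6]
contact_force: [-0.0, -0.4, -1.9]
gripper_width: 0.0465
```

Request:
send_rows(
  motion=[
    {"travel": [0, 0, -0.012], "spin": 0},
    {"travel": [0, 0, -0.03], "spin": 0},
    {"travel": [0, 0, -0.035], "spin": 0},
    {"travel": [0, 0, -0.03], "spin": 6.5},
    {"travel": [0, 0, 0], "spin": 6.5},
  ],
)

```text
time_s: 30.57
tcp_pos: [0.4848, -0.0009, 0.1227]
eef_rot: [177.3, 0.4, -63.8]
contact_force: [0.8, 0.8, -0.5]
gripper_width: 0.0462
```

Request:
send_rows(
  motion=[
    {"travel": [0, 0, 0], "spin": 3},
    {"travel": [0, 0, 0], "spin": 0},
  ],
)

```text
time_s: 30.73
tcp_pos: [0.4858, -0.0004, 0.1249]
eef_rot: [177.6, 0.3, -67.3]
contact_force: [0.3, 0.0, -2.1]
gripper_width: 0.0463
```

```bash
python3 - <<'E'
from h import *
plan(.5105,-.405,.12,-67.4)
E
```

```text
t 30.7333 tcp [ 4.858e-01 -4.000e-04  1.249e-01] rot [177.6   0.3 -67.3] j [ 23.  10. -29.  -0. -54.  -0.] w 0.0463 F [ 0.3  0.  -2.1]
spin 0.1 rows 0.0 travel after spin [0.3831 0.1325 0.0086] rows 11 each [0.0348 0.012  0.0008]
```

Request:
send_rows(
  motion=[
    {"travel": [0.02, 0.007, 0], "spin": 0},
    {"travel": [0.035, 0.012, 0], "spin": 0},
    {"travel": [0.035, 0.012, 0], "spin": 0},
    {"travel": [0.035, 0.012, 0], "spin": 0},
    {"travel": [0.035, 0.012, 0], "spin": 0},
  ],
)

```text
time_s: 31.15
tcp_pos: [0.4982, -0.1686, 0.125]
eef_rot: [177.6, 0.4, -66.1]
contact_force: [1.9, 0.6, -1.6]
gripper_width: 0.0462
```

Request:
send_rows(
  motion=[
    {"travel": [0.035, 0.012, 0], "spin": 0},
    {"travel": [0.035, 0.012, 0], "spin": 0},
    {"travel": [0.035, 0.012, 0], "spin": 0},
    {"travel": [0.035, 0.012, 0], "spin": 0},
    {"travel": [0.02, 0.008, 0], "spin": 0},
  ],
)

```text
time_s: 31.57
tcp_pos: [0.5102, -0.3474, 0.1216]
eef_rot: [177.4, 0.7, -65.4]
contact_force: [1.7, -0.8, -2.1]
gripper_width: 0.0468
```

```bash
python3 - <<'E'
from h import *
plan(.5105,-.405,.12,-67.4)
E
```

```text
t 31.5667 tcp [ 0.5102 -0.3474  0.1216] rot [177.4   0.7 -65.4] j [-15.  21. -14.   1. -58.  39.] w 0.0468 F [ 1.7 -0.8 -2.1]
spin 2.0 rows 0.3 travel after spin [0.0534 0.0218 0.0021] rows 2 each [0.0267 0.0109 0.001 ]
```

Request:
send_rows(
  motion=[
    {"travel": [0.02, 0.009, 0], "spin": 2},
    {"travel": [0.02, 0.008, 0.01], "spin": 0},
    {"travel": [0.009, 0.004, 0.02], "spin": 0},
    {"travel": [0, 0, 0.015], "spin": 0},
    {"travel": [0, 0, 0], "spin": 0},
  ],
)

```text
time_s: 31.98
tcp_pos: [0.5053, -0.4096, 0.0699]
eef_rot: [177.2, 0.8, -67.3]
contact_force: [-0.8, 0.8, -2.9]
gripper_width: 0.0464
```

```bash
python3 - <<'E'
from h import *
blobs('wrist',.012,.03,near=(.511,-.405),rad=.075)
plan(.5105,-.405,.04,-67.4)
E
```

```text
wrist 8044 mean [ 0.5239 -0.4211  0.0153] rect [ 515.6 -411.5] [112.4  62.3] 23.1
t 32.0333 tcp [ 0.5057 -0.4097  0.0711] rot [177.2   0.8 -67.3] j [-21.  27. -12.   2. -54.  43.] w 0.0464 F [-0.2  0.5 -1.2]
spin 0.1 rows 0.0 travel after spin [-0.002  -0.0078  0.0308] rows 1 each [-0.002  -0.0078  0.0308]
```

Request:
send_rows(
  motion=[
    {"travel": [-0.001, -0.006, 0.01], "spin": 0},
    {"travel": [0, -0.002, 0.012], "spin": 0},
    {"travel": [0, 0, 0.008], "spin": 0},
    {"travel": [0, 0, 0], "spin": 0},
  ],
)

```text
time_s: 32.37
tcp_pos: [0.5132, -0.4044, 0.0396]
eef_rot: [177.2, 0.7, -67.0]
contact_force: [-0.4, -0.6, -2.0]
gripper_width: 0.0468
```

```bash
python3 - <<'E'
from h import *
plan(.5122,-.406,.0206,-67.4)
E
```

```text
t 32.3667 tcp [ 0.5132 -0.4044  0.0396] rot [177.2   0.7 -67. ] j [-20.  29. -13.   2. -50.  42.] w 0.0468 F [-0.4 -0.6 -2. ]
spin 0.4 rows 0.1 travel after spin [0.0013 0.0006 0.019 ] rows 1 each [0.0013 0.0006 0.019 ]
```

Request:
send_rows(
  motion=[
    {"travel": [0.0015, 0, 0.005], "spin": 0.4},
    {"travel": [0, 0, 0.005], "spin": 0},
    {"travel": [0, 0, 0.004], "spin": 0},
    {"travel": [0, 0, 0.003], "spin": 0},
    {"travel": [0, 0, 0.002], "spin": 0},
  ],
)

```text
time_s: 32.78
tcp_pos: [0.5145, -0.4055, 0.0207]
eef_rot: [177.3, 0.6, -67.3]
contact_force: [-5.1, 4.6, 21.8]
gripper_width: 0.0464
```

Landed. Release, retreat and check.

Request:
send_rows(
  motion=[
    {"travel": [0, 0, -0.001], "spin": 0},
    {"travel": [0, 0, 0], "spin": 0},
    {"travel": [0, 0, 0], "spin": 0},
    {"travel": [0, 0, 0], "spin": 0},
  ],
  gripper=0.6,
)

```text
time_s: 33.12
tcp_pos: [0.5155, -0.4063, 0.0231]
eef_rot: [177.4, 0.5, -67.2]
contact_force: [0.2, 0.2, -0.8]
gripper_width: 0.0668
```

Request:
send_rows(
  motion=[
    {"travel": [0, 0, -0.015], "spin": 0},
    {"travel": [0, 0, -0.035], "spin": 0},
    {"travel": [0, 0, -0.04], "spin": 0},
    {"travel": [0, 0, -0.04], "spin": 0},
    {"travel": [0, 0, -0.03], "spin": 0},
  ],
  gripper=1,
)

```text
time_s: 33.53
tcp_pos: [0.5181, -0.4028, 0.1799]
eef_rot: [176.8, 1.2, -67.4]
contact_force: [0.8, -0.3, 1.3]
gripper_width: 0.0872
```

```bash
python3 - <<'E'
from h import *
blobs('wrist',.035,.07,near=(.511,-.404))
blobs('wrist',.012,.025,near=(.511,-.404))
plan(.3,-.40,.2)
E
```

```text
wrist 3236 mean [ 0.515  -0.4034  0.0521] rect [ 514.  -401.6] [46.  46.5] 22.9
wrist 5882 mean [ 0.5133 -0.4045  0.0153] rect [ 511.6 -401.8] [112.3  82.6] 22.9
wrist 112 mean [ 0.524  -0.422   0.0182] rect [ 523.2 -422.2] [45.   1.9] 24.4
t 33.6333 tcp [ 0.5207 -0.4042  0.1836] rot [177.1   0.8 -67.3] j [-20.  22.  -4.   2. -67.  42.] w 0.0878 F [ 1.   0.2 -0.6]
spin 0 rows 0.0 travel after spin [-0.0892  0.2025 -0.0048] rows 6 each [-0.0149  0.0337 -0.0008]
```

```bash
python3 - <<'E'
from h import *
c,p,d=snap('top','top1.png'); X=cloud(c,d)
for n,q,lo in [('beaker',(.652,-.163),.07),('obl',(.657,.134),.04),('c1',(.514,.4415),.06),('c2',(.5225,.382),.06),('sq',(.512,-.403),.045)]:
    m=(np.hypot(X[...,0]-q[0],X[...,1]-q[1])<.05)&(X[...,2]>lo)&(X[...,2]<.1)
    if n in('c1','c2'): m&=np.hypot(X[...,0]-q[0],X[...,1]-q[1])<.028
    P=X[m]; print(n,len(P),P.mean(0).round(4) if len(P) else '',np.percentile(P[:,2],[5,50,95]).round(4) if len(P) else '')
c,p,d=snap('side','s2.png')
a=cv2.imread('pics/top1.png'); cv2.imwrite('pics/both.png',np.vstack([a[100:280,60:520],p[130:350,100:560]]))
E
```

```text
beaker 178 [ 0.6511 -0.1645  0.0796] [0.0715 0.0808 0.0855]
obl 586 [0.6574 0.1329 0.0497] [0.0462 0.0497 0.0529]
c1 271 [0.5111 0.4377 0.0783] [0.0642 0.0797 0.086 ]
c2 261 [0.5188 0.3773 0.0786] [0.0644 0.08   0.0866]
sq 0
```

View pics/both.png

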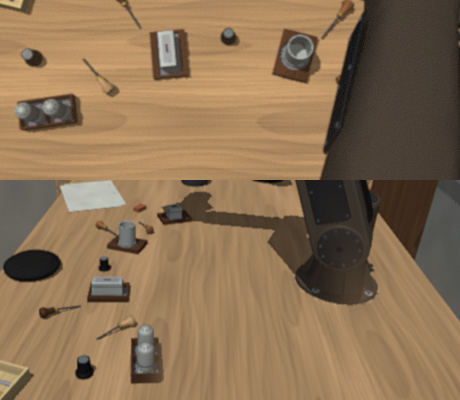

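The pictures show all five pieces upright and seated. In the lower view the beaker is at (127,233), the oblong box at (109,288), the casters at (146,345) and the square box at (175,212). The gripper is well clear of them.

```bash
python3 -c "
from h import *
print(r.close_job())"
```

```text
the job is handed in; nothing more can be done
None
```

All five silver pieces are in their places and the job is handed in, at about 34 s on the robot's clock. The hand-in gives no verdict.

| Piece | Where it stands | Distance from centre | Top height measured / expected |
|---|---|---|---|
| Beaker | round cradle | about 1.5 mm | 81 / 81 mm |
| Oblong box | oblong cradle | about 2.5 mm | 48.5 / 48 mm |
| Square box | square cradle | about 2.5 mm | 52 / 52 mm |
| Caster b | far cell of the case | about 2.5 mm | 86 / 85 mm |
| Caster a | near cell of the case | about 1.5 mm | 87 / 85 mm |

- **Setting down:** each piece touched down with about 17–25 N, with the hand at the height where the piece should stand on the lining.
- **Height readings:** the beaker and caster heights come from the overhead camera, which reads about 1.5 mm high. The caster figures are the 95th percentile of the readings on their domes.
- **Disagreement:** the overhead camera put the casters about 4–5 mm away from where the close-up camera did. It sees only part of their domes at an angle; even by its figures they are within tolerance.
- **Not checked from above:** the arm hid the square box from the overhead camera at the end. The close-up reading just after release and the final side view both show it seated.
- **Other deviations:** I gripped caster a too low at first, so I let go and took it about 8 mm higher before lifting. The tool drifted 1–3 degrees off vertical during the job, but the pieces stand upright in the last pictures.

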